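Unlock the safety cap of the cleaner bottle and hold it lifted

TASK

Open the white cleaner bottle: push its grey safety cap down as far as it goes, keep it down while you turn it anticlockwise (seen from above) until you feel the stop, then lift the cap straight up off the neck. Finish with the cap still in the gripper, held still and upright about 6 cm above the bottle's mouth, centred over it; the salt shaker, spice jar and jam jar stay where they stand.

Things in the scene. Friction and masses are not known exactly. Their poses are not given: they have to be found in the camera images.
- bottle: White cleaner bottle, square body 74 x 74 mm, clamped in a bare steel holder (82 x 82 mm, 52 mm high, foot 84 x 132 mm) that is screwed down: it neither moves nor turns. Origin at the centre of its underside on the worktop, z up. A round shoulder (diameter 57 mm) at height 120 mm carries the neck, which the cap hides.
- bottle_mouth (a point): Centre of the open mouth at the top of the neck, on the bottle's axis, 150 mm above the worktop; hidden in the cap at the start. The neck is 27 mm in diameter, with catches out to 42 mm.
- cap: Loose grey ribbed push-and-turn safety cap on the neck: round, diameter 52 mm, 36 mm high, about 57 g, two raised arrows on its flat top. Origin at the centre of its lower rim, z up along its axis. At the start (locked) the rim is 127 mm above the worktop and its x axis agrees with the bottle's within 0.1 rad. It has 2 mm of side play on the neck.
- cap_top (a point): Centre of the cap's flat top, 36 mm above its rim, 163 mm above the worktop when locked. A spring inside pushes the cap up: pressing it down takes about 3 N at first and 9 N when the rim lands on the shoulder after 7 mm (hard stop). Unpressed it neither turns nor lifts off; the safety teeth clear after about 4 mm of pressing.
- cap_lug (a point): One of the two lugs inside the cap (hidden), on its x axis, 20 mm from its axis, 6 mm above the rim. Held down, the cap turns anticlockwise seen from above to a hidden hard stop, at 0.95 to 1.45 rad from the start, which differs from bottle to bottle; clockwise it is blocked. Only within the last 0.15 rad before the stop does it lift off; short of that it is caught, until turned on to the stop.
- salt_shaker: Bystander: salt shaker, clear body and grey dome, diameter 44 mm, 90 mm high, origin at the centre of its underside.
- spice_jar: Bystander: slim glass spice jar with a black lid, diameter 41 mm, 105 mm high, origin at the centre of its underside.
- jam_jar: Bystander: glass jar with a yellow lid, about 65 mm wide, 86 mm high, origin at the centre of its underside.
Not all that is in view belongs to the job. Of the things that look like the cap, the smaller one is meant. What is shaped like the bottle but pink is not meant.

How it is judged:
By the outcome, as a careful person would: the job done as asked, in the order asked, and still so for the second after the job is handed in, while the arm keeps its last pose, push and grip.
It also fails if it takes over 54 s, if anything falls off the work surface, if the arm or the gripper's body presses on something with over 40 N, if the wrist force passes 120 N, or if a joint passes its speed limit or range.

ROBOT

A 6-joint arm with a two-finger parallel gripper is mounted at the origin on a cart in front of the work surface, level with it; the furniture and walls round the work are solid. World frame = base frame: x ahead of the robot, y to its left, z up, the work surface at z = 0. Lengths are in mm, angles in degrees, forces in N, time in s.
With the tool pointing down it reaches from about 350 to 850 mm from the base axis. Payload 8.1 kg.
Tool frame: the origin (TCP) lies on the front face of the gripper's body, between the roots of the fingers; the fingertips stand r.finger_overhang ahead of it and the grasp point (between the pads) lies 54 mm ahead of it (r.finger_overhang is the distance from the TCP to the fingertips, in mm); y points along the fingers, z is the direction in which the jaws open and shut, and the axes are right-handed (so a half turn about y gives the same grasp; the last joint's range is limited). The gripper opens to 85 mm and grips with 20 to 120 N. Pads are 22 mm wide; open, the fingers measure 114 mm over their backs; the gripper's body (76 mm by 85 mm) begins 54 mm behind the grasp point. The pads swing forward as they close: fully open they stand 13 mm farther back than shut.
Start: joints at [70.451, 7.471, 85.268, -0, 87.261, -4.893], TCP at [151.79, 580.488, 303.892] pointing down, gripper open.
Joint ranges: [-169.43, 169.43], [-51.17, 129.36], [1.28, 143.12], [-76.62, 256.62], [0, 156.53], [-152.29, 152.29]. Speed limits (degrees/s): [136.94, 136.94, 159.86, 180, 180, 180].

INTERFACE

Orientations are given as [roll, pitch, yaw] about the fixed x, y, z axes, in that order (R = Rz(yaw) Ry(pitch) Rx(roll)).
In Python, from bench import r gives the robot as it stands. The module is installed in compiled form; this text tells all that it offers.
- The arm moves only by the tool arm_command, never from a script. Its argument "increments" is a list of rows, each a list of 6 numbers: the shift along the tool's x, y, z in m, then the turn, a rotation vector about the tool's x, y, z in rad. In form: [[tx, ty, tz, wx, wy, wz], ...]. A call has exactly 10 rows; each row is the pose to reach, as a shift and turn from the pose commanded when the call began, along the tool's axes at that moment; what a row does not reach only later rows make up. A row lasts 1/8 s, in which the tool goes at most 62.5 mm and 10.7 degrees, less where a joint would pass 70% of its speed; a pose out of reach is approached as far as the arm can. A call with a gripper value outside its range is refused whole. "jaw" is the gripper's target within -1 to 1 (shut at 1, half-way at 0, fully open at -1), set as the call begins (left out, the last holds). The fingers move at their own pace and stop on an object; "force" is the grip in N (left out, the last holds). Time passes only in rows, so rows that repeat a pose let the fingers close, or fill a call up. It gives the time, the measured TCP pose, the force and the opening at its end, in the units of the state.
- r.sense(): the state, without advancing time (a new reading comes with each control period).
- r.snapshot(name): name is "scene" or "top"; returns the picture (480x640x3 uint8, red, green, blue); there is no depth.
- r.camera_model(name): a dict with "intrinsics" (3x3 intrinsics, pixels), "distortion" ([k1, k2, p1, p2, k3] as OpenCV has them; the pictures are not rectified), "cam_to_world" (4x4, takes a point from camera to world coordinates). Camera axes: x right, y down, z forward; pixel columns grow to the right and rows downward; lengths in mm; the calibration is good to about 2 mm. A picture is of the moment at which its call begins. camera_model takes no time and is no camera call.
- r.hand_in(): hands the job in, once; it reports no verdict.
Trained networks look in the newest picture that a camera, given by its name, has taken for a name from the list of things; names that differ only in an ending like _2 or _b are one class to them, and where a whole thing is asked for, a point or a joint stands for the part that bears it (a point fixed in the world has none). Each returns a list of dicts, best first, with "conf" (0 to 1); they miss things now and then, are a little off and sometimes report something else, mostly with a low value. They report only what shows in the picture. A call takes as long as a camera call. They do not tell look-alikes from the thing itself.
- r.trace(camera, target): "mask" (480x640 bool, what is visible of it) and "position" ([column, row] in pixels, amid what is visible of it).
- r.spot_point(camera, target): "position" ([column, row] in pixels: a listed point, or the origin of a listed thing).
The state is a dict: "time": time; "joint_pos": joint angles; "qd": joint speeds; "joint_efforts": joint torques, N m; "tool_pos": TCP position; "tcp_rot": TCP orientation; "ft_force": force on the tool from outside, world axes, zero at the start; "wrist_torque": the same for the moment, N m; "finger_gap": finger opening in mm.
Only numpy, scipy, OpenCV 4.12 (cv2) and the standard library are available. Lean on these libraries where they do the work, as an engineer would, in place of code of your own. Each camera call takes 0.05 s, during which the arm holds its last target.

## Working session

There is one attempt and no reset: what is moved stays moved. The work goes in short steps, Python scripts to look and compute and a tool call to move; the robot and the scene stay as the last step left them, time stands still between calls to the robot, and variables do not carry over. Pictures are saved under pics/ and viewed, and the job is handed in when it is done.

Besides the shell and the picture viewer there is one more tool, called after "Emit:" as name(argument=value, ...) on one line, values as JSON. arm_command: Moves the arm, as the interface text tells. Its arguments: {"type":"object","properties":{"increments":{"type":"array","items":{"type":"array","items":{"type":"number"}}},"jaw":{"type":"number"},"force":{"type":"number"}},"required":["increments"]}

```bash
mkdir -p pics
python3 - <<'E'
from bench import r
import cv2
s=r.sense()
print(s, r.finger_overhang)
for c in ["scene","top"]:
    im=r.snapshot(c); cv2.imwrite(f"pics/{c}0.png",im[:,:,::-1])
    m=r.camera_model(c); print(c,m)
    for t in ["cap","bottle"]:
        for d in r.trace(c,t): print(c,t,d["conf"],d["position"],d["mask"].sum())
    for t in ["cap_top"]:
        for d in r.spot_point(c,t): print(c,t,d)
print(r.sense()["time"])
E
```

```text
{'time': 0.0, 'joint_pos': array([ 7.04511892e+01,  7.51501130e+00,  8.53284990e+01,  6.23755246e-04,
        8.72626570e+01, -4.89201485e+00]), 'qd': array([ 0.0574692 , -0.03624134, -0.0251685 ,  0.01193899,  0.0922635 ,
        0.01271217]), 'joint_efforts': array([-1.76398396e-03, -5.69416487e+01, -5.00536072e+01, -5.30855941e-04,
        1.52013742e-02,  2.10420737e-06]), 'tool_pos': array([151.64235411, 580.0917586 , 302.85280643]), 'tcp_rot': array([-9.01057274e+01,  9.67444920e-03, -1.46568352e+01]), 'ft_force': array([-0.15483545,  0.74854431, -0.22568306]), 'wrist_torque': array([-0.01022852,  0.01354342,  0.02076625]), 'finger_gap': 85.31472560556718} 72.6
scene {'intrinsics': array([[446.49403702,   0.        , 323.02688644],
       [  0.        , 446.49403702, 238.45057638],
       [  0.        ,   0.        ,   1.        ]]), 'distortion': array([-0.07110847,  0.        ,  0.        ,  0.        ,  0.        ]), 'cam_to_world': array([[ 7.98619194e-01, -3.03261210e-01,  5.19846152e-01,
         4.25220150e+00],
       [-6.01311800e-01, -3.66000960e-01,  7.10258697e-01,

[... 569 characters left out ...]
8781],
       [  0.        ,   0.        ,   1.        ]]), 'distortion': array([-0.05971341,  0.        ,  0.        ,  0.        ,  0.        ]), 'cam_to_world': array([[-1.52853102e-02, -9.74137099e-01,  2.25440171e-01,
         2.43594620e+02],
       [-9.99872338e-01,  1.59411987e-02,  1.08922150e-03,
         1.69204020e+02],
       [-4.65483764e-03, -2.25394742e-01, -9.74256405e-01,
         1.53912893e+03],
       [ 0.00000000e+00,  0.00000000e+00,  0.00000000e+00,
         1.00000000e+00]])}
top cap 0.67 [362.2, 264.2] 446
top cap 0.57 [378.4, 232.4] 614
top bottle 0.88 [281.6, 285.4] 1840
top bottle 0.79 [358.1, 279.6] 1362
top cap_top {'position': [365.1, 265.2], 'conf': 0.64}
0.4
```

View pics/scene0.png

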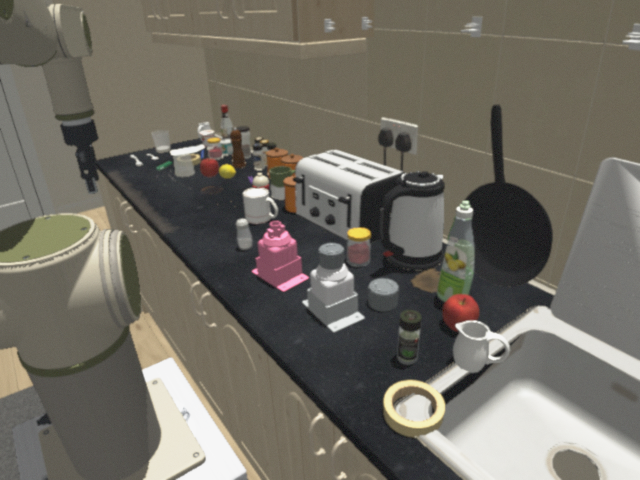

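View pics/top0.png

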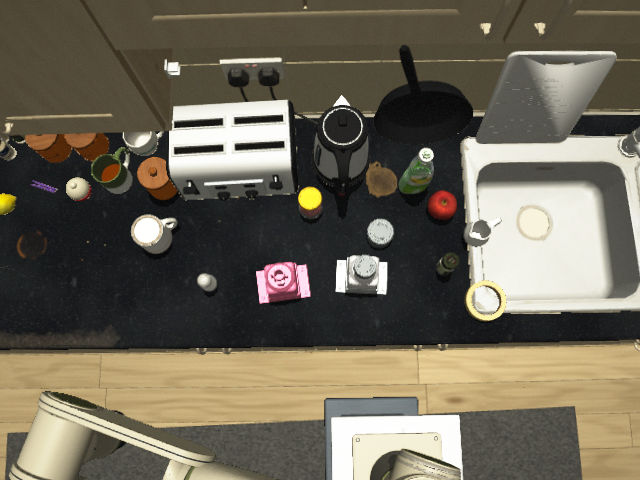

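Run:
```python
import cv2,numpy as np
a=cv2.imread("pics/scene0.png")[190:370,240:440]; b=cv2.imread("pics/top0.png")[200:330,240:420]
a=cv2.resize(a,(400*1,360),interpolation=3); b=cv2.resize(b,(398,360*398//498),interpolation=3)
b=cv2.copyMakeBorder(b,0,360-b.shape[0],0,0,0)
cv2.imwrite("pics/crop0.png",np.hstack([a,b]))
```

```text
(no output)
```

View pics/crop0.png

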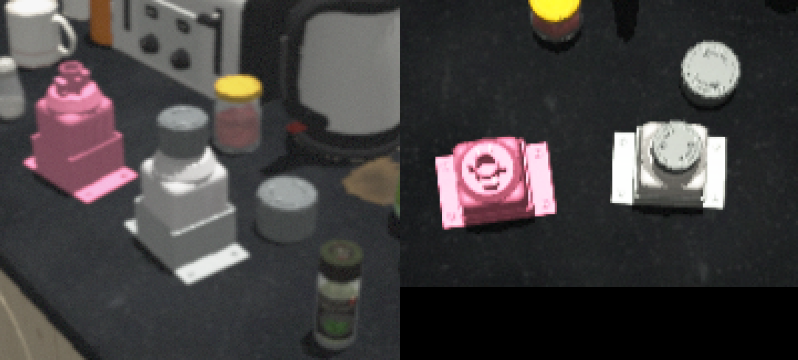

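The top picture shows two grey round caps. One sits on the white bottle at top (365,266), scene (332,255). The other lies on the worktop at top (380,232), scene (383,294) and is larger. The smaller one, on the white bottle, is the one meant, and the crop confirms it. The pink bottle at top (283,282) is the decoy. Next I'll work out its position.

```bash
cat > h.py <<'E'
import cv2,numpy as np
from bench import r
def proj(c,P):
    m=r.camera_model(c); T=np.linalg.inv(m["cam_to_world"])
    p,_=cv2.projectPoints(np.asarray(P,float).reshape(-1,1,3),cv2.Rodrigues(T[:3,:3])[0],T[:3,3],m["intrinsics"],m["distortion"])
    return p[:,0]
def ray_z(c,uv,z):
    m=r.camera_model(c); n=cv2.undistortPoints(np.array([[uv]],float),m["intrinsics"],m["distortion"])[0,0]
    C=m["cam_to_world"]; d=C[:3,:3]@[n[0],n[1],1]; o=C[:3,3]
    return o+d*(z-o[2])/d[2]
a=np.linspace(0,2*np.pi,72)
def cyl(x,y,z0,z1,R): return np.vstack([np.c_[x+R*np.cos(a),y+R*np.sin(a),0*a+z] for z in (z0,z1)])
def cylcen(c,x,y,z0,z1,R):
    p=proj(c,cyl(x,y,z0,z1,R)).astype(np.float32); h=cv2.convexHull(p); M=cv2.moments(h)
    return np.array([M["m10"],M["m01"]])/M["m00"],M["m00"]
E
python3 - <<'E'
from h import *
from scipy.optimize import least_squares
print(ray_z("top",(365,266),163),ray_z("scene",(327.9,243.8),163))
obs={}
for c,near in (("scene",(333,255)),("top",(365,266))):
    im=r.snapshot(c)
    ds=r.trace(c,"cap"); d=min(ds,key=lambda d:np.hypot(*(np.array(d["position"])-near)))
    v,u=np.nonzero(d["mask"]); obs[c]=np.array([u.mean(),v.mean()]); print(c,obs[c],len(u),u.min(),u.max(),v.min(),v.max())
    for d in r.spot_point(c,"cap_top"): print(d, ray_z(c,d["position"],163))
for cs in (("scene",),("top",),("scene","top")):
    f=lambda q:np.concatenate([cylcen(c,q[0],q[1],127,163,26)[0]-obs[c] for c in cs])
    s=least_squares(f,[430,110]); print(cs,s.x,s.fun,[cylcen(c,*s.x,127,163,26)[1] for c in cs])
for t in ["bottle","bottle_mouth","salt_shaker","spice_jar","jam_jar"]:
  for c in ("scene","top"):
    for d in r.spot_point(c,t): print(t,c,d,ray_z(c,d["position"],150 if "mouth" in t else 0)[:2])
x,y=s.x
for c in ("scene","top"):
    im=r.snapshot(c)[:,:,::-1].copy()
    sc=4; cx=proj(c,[[x,y,145]])[0].astype(int); x0,y0=cx-50
    cr=cv2.resize(im[y0:y0+100,x0:x0+100],None,fx=4,fy=4,interpolation=2)
    for p in proj(c,cyl(x,y,127,163,26)): cv2.circle(cr,tuple(((p-[x0,y0]+.5)*4).astype(int)),1,(0,0,255),-1)
    cv2.imwrite(f"pics/fit_{c}.png",cr)
cv2.imwrite("pics/fit.png",np.hstack([cv2.imread(f"pics/fit_{c}.png") for c in ("scene","top")]))
print(r.sense()["time"])
E
```

```text
[498.34127863  75.45772362 163.        ] [508.04348006  93.06587999 163.        ]
scene [331.42789223 255.77179081] 631 318 344 243 269
{'position': [327.9, 247.4], 'conf': 0.88} [498.47457989  80.60773597 163.        ]
top [363.70171674 266.13304721] 466 352 375 254 278
{'position': [365.5, 264.1], 'conf': 0.84} [502.81702209  74.15647156 163.        ]
{'position': [380.2, 227.1], 'conf': 0.78} [591.08149193  36.68399161 163.        ]
{'position': [443.0, 269.1], 'conf': 0.39} [ 487.94756958 -105.9688137   163.        ]
('scene',) [528.56895534 105.97019696] [ 0.44654846 -9.79830006] [545.409474811051]
('top',) [502.65665695  39.38681887] [16.13363892 -0.91351812] [444.1174595244229]
('scene', 'top') [502.72965765  76.27517866] [-0.53507314 -0.76494168  0.47775911 -0.69714078] [589.7258005545009, 441.09811498411]
bottle scene {'position': [331.2, 311.3], 'conf': 0.94} [496.98878364  71.62348913]
bottle scene {'position': [280.1, 273.6], 'conf': 0.88} [490.92443832 280.44099458]
bottle top {'position': [283.5, 286.4], 'conf': 0.86} [478.34249783 276.51503361]
bottle top {'position': 
[... 235 characters left out ...]
8]
bottle_mouth top {'position': [366.8, 265.0], 'conf': 0.96} [503.06527618  70.269694  ]
bottle_mouth top {'position': [281.2, 273.1], 'conf': 0.9} [487.0075335  271.42852214]
salt_shaker scene {'position': [248.6, 247.2], 'conf': 0.9} [494.90019852 458.02432991]
salt_shaker top {'position': [212.8, 285.6], 'conf': 0.76} [483.15230279 459.92567262]
spice_jar scene {'position': [406.9, 354.4], 'conf': 0.66} [ 528.63191998 -134.30683062]
spice_jar top {'position': [443.4, 267.7], 'conf': 0.74} [ 520.57154082 -139.82648807]
jam_jar scene {'position': [359.6, 261.6], 'conf': 0.91} [690.01733916 194.86176024]
jam_jar top {'position': [309.8, 208.1], 'conf': 0.59} [687.45449484 206.40811538]
1.3
```

View pics/fit.png

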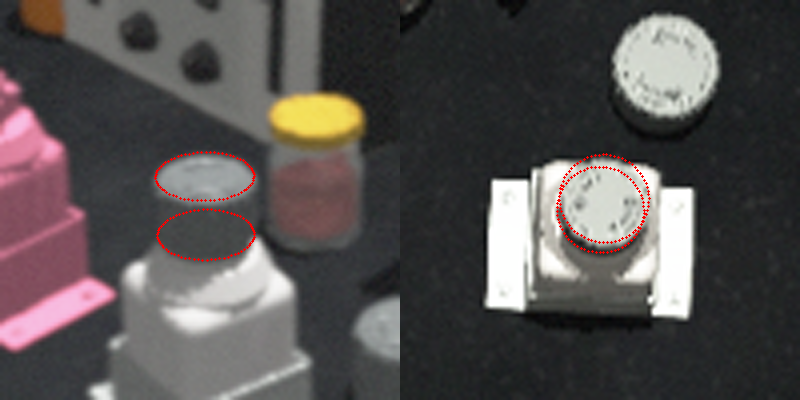

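The fit matches in scene, but in top the model sits about 1–2 px too far up the picture. I'll redo the fit with a proper finite-difference step and compare it enlarged.

Run:
```python
from h import *
from scipy.optimize import least_squares
obs={"scene":np.array([331.43,255.77]),"top":np.array([363.70,266.13])}
for cs in (("scene",),("top",),("scene","top")):
    f=lambda q:np.concatenate([cylcen(c,q[0],q[1],127,163,26)[0]-obs[c] for c in cs])
    s=least_squares(f,[500,75],diff_step=.01); print(cs,s.x,s.fun)
im=cv2.imread("pics/top0.png")
x0,y0=340,243;k=12
def show(q):
    cr=cv2.resize(im[y0:y0+46,x0:x0+50],None,fx=k,fy=k,interpolation=2)
    for p in proj("top",cyl(*q,127,163,26)): cv2.circle(cr,tuple(((p-[x0,y0]+.5)*k).astype(int)),1,(0,0,255),-1)
    return cr
cv2.imwrite("pics/fit2.png",show(s.x))
```

```text
('scene',) [501.64906532  73.02229141] [ 3.01091859e-07 -6.86641215e-07]
('top',) [501.08544142  77.45457288] [-1.74139910e-06 -4.14939052e-07]
('scene', 'top') [502.02281356  75.8027745 ] [-0.66293163 -0.56942105  0.68930546 -0.40227729]
```

View pics/fit2.png

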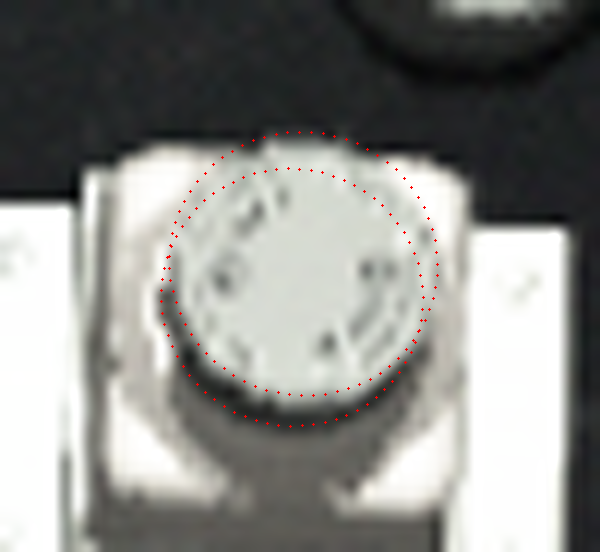

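Emit:
arm_command(increments=[[0.033,0,-0.028,0,0.1,0],[0.075,0,-0.064,0,0.22,0],[0.12,0,-0.103,0,0.35,0],[0.165,0,-0.142,0,0.48,0],[0.21,0,-0.181,0,0.61,0],[0.255,0,-0.22,0,0.74,0],[0.3,0,-0.259,0,0.87,0],[0.345,0,-0.298,0,1.0,0],[0.39,0,-0.337,0,1.13,0],[0.43,0,-0.37,0,1.25,0]], jaw=-1, force=80)

```text
time: 2.55
tool_pos: [475.1, 111.7, 304.3]
tcp_rot: [-89.9, 0.0, -86.6]
ft_force: [-0.2, 0.0, -0.9]
finger_gap: 85.4
```

Emit:
arm_command(increments=[[0.02,0,0.012,0,0.032,0],[0.04,0.0,0.024,0,0.065,0],[0.0404,0.02,0.0242,0,0.065,0],[0.0404,0.04,0.0242,0,0.065,0],[0.0404,0.05,0.0242,0,0.065,0],[0.0404,0.05,0.0242,0,0.065,0],[0.0404,0.05,0.0242,0,0.065,0],[0.0404,0.05,0.0242,0,0.065,0],[0.0404,0.05,0.0242,0,0.065,0],[0.0404,0.05,0.0242,0,0.065,0]])

```text
time: 3.8
tool_pos: [501.1, 75.0, 254.2]
tcp_rot: [-90.0, 0.0, -90.0]
ft_force: [0.5, -0.7, -0.2]
finger_gap: 85.7
```

Run:
```python
from h import *
for c,k in (("scene",(270,190)),("top",(315,215))):
    im=r.snapshot(c)[:,:,::-1]; x,y=k
    cv2.imwrite(f"pics/a_{c}.png",cv2.resize(im[y:y+100,x:x+100],None,fx=4,fy=4,interpolation=2))
cv2.imwrite("pics/a.png",np.hstack([cv2.imread(f"pics/a_{c}.png") for c in ("scene","top")]))
s=r.sense();print(s["time"],s["tool_pos"],s["tcp_rot"],s["joint_pos"],s["ft_force"])
```

```text
3.9 [501.0062408   74.94538235 254.00523723] [-8.99912090e+01  2.44220636e-04 -9.00033343e+01] [ 2.70709783e+00 -5.46712339e+00  1.03604907e+02 -1.73513682e-04
  8.18534238e+01  2.71045670e+00] [ 0.74098588  0.36722327 -0.95086087]
```

View pics/a.png

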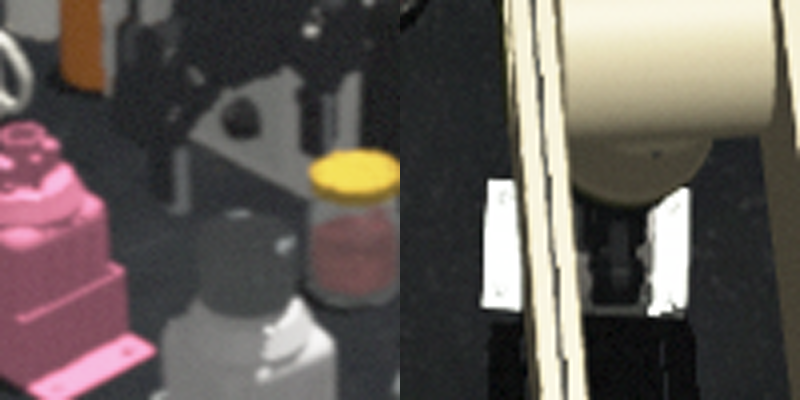

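In scene the open fingers straddle the cap (cap centre at crop (248,265), finger midpoint about 245), so I'll descend.

Emit:
arm_command(increments=[[0,0.01,0,0,0,0],[0,0.022,0,0,0,0],[0,0.034,0,0,0,0],[0,0.044,0,0,0,0],[0,0.051,0,0,0,0],[0,0.051,0,0,0,0],[0,0.051,0,0,0,0],[0,0.051,0,0,0,0],[0,0.051,0,0,0,0],[0,0.051,0,0,0,0]])

```text
time: 5.15
tool_pos: [501.0, 75.0, 203.1]
tcp_rot: [-90.0, 0.0, -90.0]
ft_force: [-0.2, 0.6, -1.0]
finger_gap: 85.4
```

Emit:
arm_command(increments=[[0,0,0,0,0,0],[0,0,0,0,0,0],[0,0,0,0,0,0],[0,0,0,0,0,0],[0,0,0,0,0,0],[0,0,0,0,0,0],[0,0,0,0,0,0],[0,0,0,0,0,0],[0,0,0,0,0,0],[0,0,0,0,0,0]], jaw=1, force=60)

```text
time: 6.4
tool_pos: [500.8, 75.0, 202.8]
tcp_rot: [-90.0, -0.0, -90.0]
ft_force: [-5.5, 0.6, 3.4]
finger_gap: 50.7
```

The cap is gripped (gap 50.7). It pushes back about 5 N in -x, so I'll shift 2 mm in -x and then press.

Emit:
arm_command(increments=[[0,0,-0.001,0,0,0],[0,0,-0.002,0,0,0],[0,0,-0.002,0,0,0],[0,0,-0.002,0,0,0],[0,0.001,-0.002,0,0,0],[0,0.002,-0.002,0,0,0],[0,0.002,-0.002,0,0,0],[0,0.002,-0.002,0,0,0],[0,0.002,-0.002,0,0,0],[0,0.002,-0.002,0,0,0]], force=80)

```text
time: 7.65
tool_pos: [499.1, 75.0, 201.0]
tcp_rot: [-90.0, 0.0, -90.0]
ft_force: [3.6, -1.0, 4.6]
finger_gap: 50.4
```

Emit:
arm_command(increments=[[0,0.001,0.0008,0,0,0],[0,0.002,0.0008,0,0,0],[0,0.003,0.0008,0,0,0],[0,0.004,0.0008,0,0,0],[0,0.0045,0.0008,0,0,0],[0,0.0045,0.0008,0,0,0],[0,0.0045,0.0008,0,0,0],[0,0.0045,0.0008,0,0,0],[0,0.0045,0.0008,0,0,0],[0,0.0045,0.0008,0,0,0]])

```text
time: 8.9
tool_pos: [499.3, 75.0, 196.7]
tcp_rot: [-90.1, -0.0, -90.0]
ft_force: [-3.4, -0.4, 11.3]
finger_gap: 50.6
```

Emit:
arm_command(increments=[[0,0.0005,-0.0003,0,0,0],[0,0.001,-0.0003,0,0,0],[0,0.001,-0.0003,0,0,0],[0,0.001,-0.0003,0,0,0],[0,0.001,-0.0003,0,0,0],[0,0.001,-0.0003,0,0,0],[0,0.001,-0.0003,0,0,0],[0,0.001,-0.0003,0,0,0],[0,0.001,-0.0003,0,0,0],[0,0.001,-0.0003,0,0,0]])

```text
time: 10.15
tool_pos: [499.2, 75.0, 196.6]
tcp_rot: [-90.0, -0.0, -90.0]
ft_force: [-6.1, -1.3, 17.1]
finger_gap: 50.3
```

Run:
```python
from h import *
s=r.sense();print({k:np.round(s[k],2) for k in s})
```

```text
{'time': np.float64(10.15), 'joint_pos': array([ 2.7300e+00, -2.8000e+00,  1.0728e+02, -1.0000e-02,  7.5570e+01,
        2.7200e+00]), 'qd': array([ 0.12, -0.03,  0.05, -0.1 , -0.09, -0.05]), 'joint_efforts': array([ 1.000e-01, -3.720e+01, -4.163e+01,  2.700e-01, -2.020e+00,
       -1.000e-02]), 'tool_pos': array([499.19,  74.99, 196.61]), 'tcp_rot': array([-9.004e+01, -1.000e-02, -8.999e+01]), 'ft_force': array([-6.14, -1.29, 17.13]), 'wrist_torque': array([-0.22,  0.9 ,  0.01]), 'finger_gap': np.float64(50.33)}
```

This is the hard stop: z holds at 196.6 while Fz rises to 17 N. Now I'll turn anticlockwise (tool -y), holding the cap down.

Emit:
arm_command(increments=[[0,0,0,0,-0.06,0],[0,0,0,0,-0.14,0],[0,0,0,0,-0.22,0],[0,0,0,0,-0.3,0],[0,0,0,0,-0.38,0],[0,0,0,0,-0.46,0],[0,0,0,0,-0.54,0],[0,0,0,0,-0.62,0],[0,0,0,0,-0.7,0],[0,0,0,0,-0.75,0]])

```text
time: 11.4
tool_pos: [499.9, 75.2, 196.7]
tcp_rot: [-89.9, -0.0, -46.9]
ft_force: [-0.4, 0.2, 12.4]
finger_gap: 50.6
```

```bash
cat > s.py <<'E'
from h import *
s=r.sense();print({k:np.round(s[k],2).tolist() for k in ("time","tool_pos","tcp_rot","ft_force","wrist_torque","finger_gap")}, round(float(s["joint_pos"][5]),1))
E
python3 s.py
```

```text
{'time': 11.4, 'tool_pos': [499.91, 75.15, 196.67], 'tcp_rot': [-89.93, -0.04, -46.91], 'ft_force': [-0.45, 0.21, 12.38], 'wrist_torque': [-0.02, 0.15, -0.15], 'finger_gap': 50.63} -40.4
```

Emit:
arm_command(increments=[[0,0.0005,0,0,-0.02,0],[0,0.0005,0,0,-0.05,0],[0,0.0005,0,0,-0.08,0],[0,0.0005,0,0,-0.11,0],[0,0.0005,0,0,-0.14,0],[0,0.0005,0,0,-0.17,0],[0,0.0005,0,0,-0.19,0],[0,0.0005,0,0,-0.2,0],[0,0.0005,0,0,-0.2,0],[0,0.0005,0,0,-0.2,0]])

```text
time: 12.65
tool_pos: [500.1, 75.2, 196.6]
tcp_rot: [-89.9, -0.1, -35.6]
ft_force: [-1.2, -0.0, 15.0]
finger_gap: 50.0
```

```bash
python3 s.py
```

```text
{'time': 12.65, 'tool_pos': [500.11, 75.17, 196.62], 'tcp_rot': [-89.92, -0.08, -35.56], 'ft_force': [-1.18, -0.01, 15.04], 'wrist_torque': [-0.05, 0.29, -0.04], 'finger_gap': 50.05} -51.7
```

Emit:
arm_command(increments=[[0,0,0,0,-0.01,0],[0,0,0,0,-0.02,0],[0,0,0,0,-0.03,0],[0,0,0,0,-0.04,0],[0,0,0,0,-0.05,0],[0,0,0,0,-0.06,0],[0,0,0,0,-0.07,0],[0,0,0,0,-0.08,0],[0,0,0,0,-0.08,0],[0,0,0,0,-0.08,0]])

```text
time: 13.9
tool_pos: [500.1, 75.2, 196.6]
tcp_rot: [-89.9, -0.1, -31.0]
ft_force: [-0.7, 0.1, 15.5]
finger_gap: 50.1
```

```bash
python3 s.py
```

```text
{'time': 13.9, 'tool_pos': [500.12, 75.15, 196.63], 'tcp_rot': [-89.93, -0.08, -30.98], 'ft_force': [-0.73, 0.08, 15.54], 'wrist_torque': [-0.03, 0.22, -0.08], 'finger_gap': 50.12} -56.3
```

Emit:
arm_command(increments=[[0,0,0,0,-0.015,0],[0,0,0,0,-0.03,0],[0,0,0,0,-0.045,0],[0,0,0,0,-0.06,0],[0,0,0,0,-0.075,0],[0,0,0,0,-0.09,0],[0,0,0,0,-0.1,0],[0,0,0,0,-0.1,0],[0,0,0,0,-0.1,0],[0,0,0,0,-0.1,0]])

```text
time: 15.15
tool_pos: [500.2, 75.1, 196.6]
tcp_rot: [-89.9, -0.1, -25.3]
ft_force: [-0.5, 0.0, 16.8]
finger_gap: 50.2
```

```bash
python3 s.py
```

```text
{'time': 15.15, 'tool_pos': [500.16, 75.14, 196.65], 'tcp_rot': [-89.94, -0.1, -25.25], 'ft_force': [-0.46, 0.05, 16.8], 'wrist_torque': [-0.04, 0.18, -0.05], 'finger_gap': 50.19} -62.0
```

Emit:
arm_command(increments=[[0,0,0,0,-0.01,0],[0,0,0,0,-0.02,0],[0,0,0,0,-0.03,0],[0,0,0,0,-0.04,0],[0,0,0,0,-0.05,0],[0,0,0,0,-0.06,0],[0,0,0,0,-0.07,0],[0,0,0,0,-0.08,0],[0,0,0,0,-0.08,0],[0,0,0,0,-0.08,0]])

```text
time: 16.4
tool_pos: [500.1, 75.2, 196.6]
tcp_rot: [-89.9, -0.1, -20.7]
ft_force: [-2.0, 0.1, 16.1]
finger_gap: 50.5
```

```bash
python3 s.py
```

```text
{'time': 16.4, 'tool_pos': [500.12, 75.16, 196.65], 'tcp_rot': [-89.95, -0.1, -20.67], 'ft_force': [-1.96, 0.15, 16.12], 'wrist_torque': [-0.05, 0.25, -0.03], 'finger_gap': 50.52} -66.6
```

Emit:
arm_command(increments=[[0,0,0,0,-0.01,0],[0,0,0,0,-0.02,0],[0,0,0,0,-0.03,0],[0,0,0,0,-0.04,0],[0,0,0,0,-0.05,0],[0,0,0,0,-0.06,0],[0,0,0,0,-0.07,0],[0,0,0,0,-0.08,0],[0,0,0,0,-0.08,0],[0,0,0,0,-0.08,0]])

```text
time: 17.65
tool_pos: [500.1, 75.2, 196.6]
tcp_rot: [-90.0, -0.1, -16.1]
ft_force: [-2.5, 0.6, 17.1]
finger_gap: 50.5
```

```bash
python3 s.py
```

```text
{'time': 17.65, 'tool_pos': [500.09, 75.16, 196.64], 'tcp_rot': [-89.96, -0.1, -16.09], 'ft_force': [-2.55, 0.6, 17.05], 'wrist_torque': [-0.04, 0.3, -0.06], 'finger_gap': 50.47} -71.2
```

Emit:
arm_command(increments=[[0,0,0,0,-0.01,0],[0,0,0,0,-0.02,0],[0,0,0,0,-0.03,0],[0,0,0,0,-0.04,0],[0,0,0,0,-0.05,0],[0,0,0,0,-0.06,0],[0,0,0,0,-0.07,0],[0,0,0,0,-0.08,0],[0,0,0,0,-0.08,0],[0,0,0,0,-0.08,0]])

```text
time: 18.9
tool_pos: [499.7, 75.3, 196.6]
tcp_rot: [-90.0, -0.0, -11.5]
ft_force: [-4.5, 1.0, 18.6]
finger_gap: 50.3
```

```bash
python3 s.py
```

```text
{'time': 18.9, 'tool_pos': [499.7, 75.26, 196.61], 'tcp_rot': [-89.95, -0.03, -11.54], 'ft_force': [-4.5, 1.04, 18.57], 'wrist_torque': [0.1, 0.67, -0.67], 'finger_gap': 50.29} -75.7
```

Wrist torque about z has jumped to -0.67 N m at 1.37 rad, so the stop is starting. I'll turn slightly further to confirm it.

Emit:
arm_command(increments=[[0,0,0,0,-0.01,0],[0,0,0,0,-0.02,0],[0,0,0,0,-0.03,0],[0,0,0,0,-0.03,0],[0,0,0,0,-0.03,0],[0,0,0,0,-0.03,0],[0,0,0,0,-0.03,0],[0,0,0,0,-0.03,0],[0,0,0,0,-0.03,0],[0,0,0,0,-0.03,0]])

```text
time: 20.15
tool_pos: [499.6, 75.2, 196.6]
tcp_rot: [-89.9, -0.0, -9.9]
ft_force: [-5.2, 1.4, 19.3]
finger_gap: 50.3
```

```bash
python3 s.py
```

```text
{'time': 20.15, 'tool_pos': [499.63, 75.24, 196.61], 'tcp_rot': [-89.95, -0.02, -9.87], 'ft_force': [-5.22, 1.35, 19.34], 'wrist_torque': [0.1, 0.82, -1.18], 'finger_gap': 50.33} -77.4
```

The stop is confirmed: -1.18 N m at about 1.40 rad. I'll ease the torque slightly and lift straight up.

Emit:
arm_command(increments=[[0,0,0,0,0.01,0],[0,0,0,0,0.02,0],[0,-0.002,0,0,0.02,0],[0,-0.004,0,0,0.02,0],[0,-0.006,0,0,0.02,0],[0,-0.008,0,0,0.02,0],[0,-0.01,0,0,0.02,0],[0,-0.012,0,0,0.02,0],[0,-0.014,0,0,0.02,0],[0,-0.014,0,0,0.02,0]])

```text
time: 21.4
tool_pos: [499.2, 75.0, 206.3]
tcp_rot: [-90.0, 0.1, -11.0]
ft_force: [13.1, 1.3, -14.2]
finger_gap: 50.1
```

```bash
python3 s.py
```

```text
{'time': 21.4, 'tool_pos': [499.17, 75.05, 206.27], 'tcp_rot': [-89.99, 0.08, -10.98], 'ft_force': [13.06, 1.34, -14.18], 'wrist_torque': [0.33, -2.11, -0.81], 'finger_gap': 50.14} -76.3
```

Lifting meets resistance: Fz -14 N and Fx +13 N with the commanded z at 209. I'll look before going on.

```bash
python3 - <<'E'
from h import *
im=r.snapshot("scene")[:,:,::-1]; x,y=285,195
cv2.imwrite("pics/b.png",cv2.resize(im[y:y+90,x:x+100],None,fx=6,fy=6,interpolation=2))
E
python3 s.py
```

```text
{'time': 21.45, 'tool_pos': [499.17, 75.03, 206.32], 'tcp_rot': [-89.99, 0.08, -10.98], 'ft_force': [12.69, 1.75, -13.49], 'wrist_torque': [0.35, -2.08, -0.79], 'finger_gap': 50.18} -76.3
```

View pics/b.png

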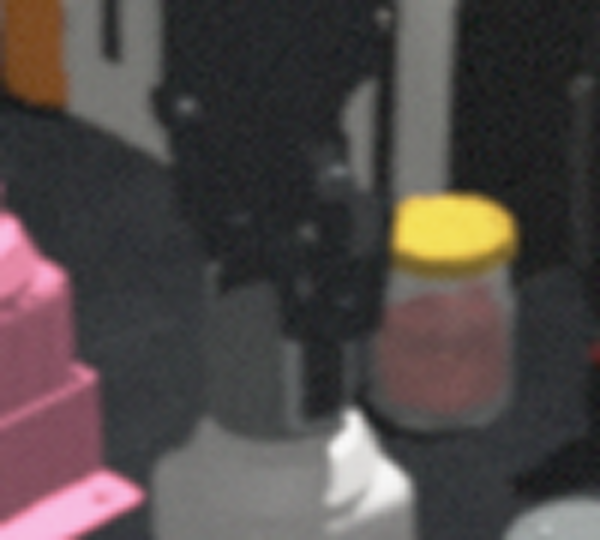

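Run:
```python
from h import *
for z in (120,127,129.7,133):
    p=proj("scene",cyl(500,75.2,z,z+36,26)); 
    print(z,p[:72,1].max(),p[72:,1].min(), ((p[:72,1].max()-195+.5)*6))
```

```text
120 271.9816200749538 245.02895299136264 464.88972044972286
127 269.1692312756927 242.20426498742228 448.01538765415626
129.7 268.0789722600501 241.1095208589287 441.4738335603005
133 266.74229080612395 239.76753338967 433.4537448367437
```

The rim's front edge at about row 437 of the crop gives z ≈ 130, about 3 mm above the locked height. So the cap is free of the catch but binding sideways. I'll relieve the side force and the rest of the torque.

Emit:
arm_command(increments=[[0,0,0,0,0.01,0],[0,0,0,0,0.02,0],[0.001,0,0.0002,0,0.03,0],[0.001,0,0.0002,0,0.03,0],[0.002,0,0.0004,0,0.03,0],[0.002,0,0.0004,0,0.03,0],[0.002,0,0.0004,0,0.03,0],[0.002,0,0.0004,0,0.03,0],[0.002,0,0.0004,0,0.03,0],[0.002,0,0.0004,0,0.03,0]])

```text
time: 22.7
tool_pos: [500.1, 75.0, 207.7]
tcp_rot: [-90.1, 0.2, -12.6]
ft_force: [-5.4, -0.7, -10.9]
finger_gap: 50.2
```

```bash
python3 s.py
```

```text
{'time': 22.7, 'tool_pos': [500.08, 74.99, 207.73], 'tcp_rot': [-90.06, 0.22, -12.65], 'ft_force': [-5.41, -0.68, -10.85], 'wrist_torque': [0.03, 1.01, -0.28], 'finger_gap': 50.2} -74.6
```

Emit:
arm_command(increments=[[-0.0006,0,0,0,0,0],[-0.0006,0,0,0,0,0],[-0.0006,0,0,0,0,0],[-0.0006,0,0,0,0,0],[-0.0006,0,0,0,0,0],[-0.0006,0,0,0,0,0],[-0.0006,0,0,0,0,0],[-0.0006,0,0,0,0,0],[-0.0006,0,0,0,0,0],[-0.0006,0,0,0,0,0]])

```text
time: 23.95
tool_pos: [500.0, 75.0, 208.3]
tcp_rot: [-90.0, 0.1, -12.6]
ft_force: [-5.9, -0.6, -9.7]
finger_gap: 50.0
```

```bash
python3 - <<'E'
from h import *
im=r.snapshot("scene")[:,:,::-1]; x,y=285,195
cv2.imwrite("pics/c.png",cv2.resize(im[y:y+90,x:x+100],None,fx=6,fy=6,interpolation=2))
E
python3 s.py
```

```text
{'time': 24.0, 'tool_pos': [500.0, 75.02, 208.27], 'tcp_rot': [-90.05, 0.13, -12.65], 'ft_force': [-6.18, -0.13, -10.0], 'wrist_torque': [-0.05, 1.05, -0.35], 'finger_gap': 50.13} -74.6
```

View pics/c.png

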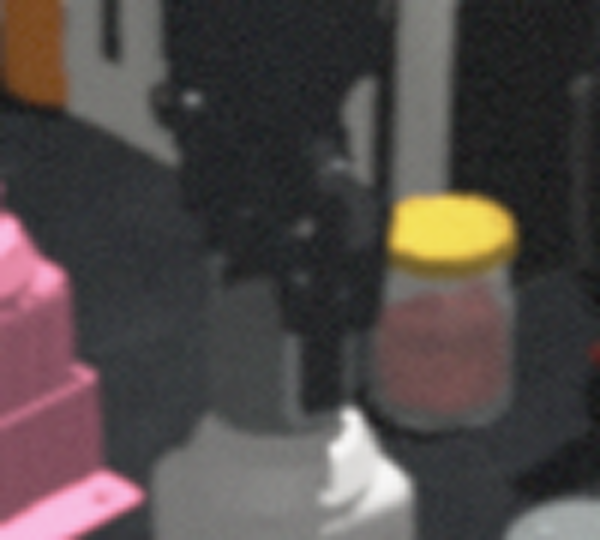

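The rim is now at about row 432 (z ≈ 132–133), so the cap rises with the tool but drags. I'm still pressing on the stop with -0.3 N m, so I'll unload that (well inside the 0.15 rad window) and keep lifting slowly.

Emit:
arm_command(increments=[[-0.0004,0,0,0,0.015,0],[-0.0008,0,0,0,0.03,0],[-0.0008,0,0,0,0.04,0],[-0.0008,0,0,0,0.04,0],[-0.0008,-0.001,0,0,0.04,0],[-0.0008,-0.002,0,0,0.04,0],[-0.0008,-0.003,0,0,0.04,0],[-0.0008,-0.003,0,0,0.04,0],[-0.0008,-0.003,0,0,0.04,0],[-0.0008,-0.003,0,0,0.04,0]])

```text
time: 25.25
tool_pos: [500.9, 75.3, 213.1]
tcp_rot: [-90.0, -0.1, -14.9]
ft_force: [-3.4, 0.1, 5.5]
finger_gap: 50.1
```

```bash
python3 s.py
```

```text
{'time': 25.25, 'tool_pos': [500.87, 75.32, 213.06], 'tcp_rot': [-89.97, -0.12, -14.94], 'ft_force': [-3.43, 0.11, 5.55], 'wrist_torque': [-0.09, 0.71, 0.06], 'finger_gap': 50.07} -72.3
```

Freed: TCP z is 213 and the torque is about 0. I'll go on straight up.

Emit:
arm_command(increments=[[0,-0.002,0,0,0,0],[0,-0.004,0,0,0,0],[0,-0.007,0,0,0,0],[0,-0.01,0,0,0,0],[0,-0.013,0,0,0,0],[0,-0.016,0,0,0,0],[0,-0.02,0,0,0,0],[0,-0.024,0,0,0,0],[0,-0.024,0,0,0,0],[0,-0.024,0,0,0,0]])

```text
time: 26.5
tool_pos: [500.1, 75.3, 235.8]
tcp_rot: [-90.0, 0.0, -14.9]
ft_force: [0.0, 0.4, -1.2]
finger_gap: 50.5
```

```bash
python3 s.py
```

```text
{'time': 26.5, 'tool_pos': [500.09, 75.3, 235.81], 'tcp_rot': [-90.0, 0.0, -14.94], 'ft_force': [0.01, 0.42, -1.2], 'wrist_torque': [0.0, 0.02, -0.04], 'finger_gap': 50.48} -72.3
```

Emit:
arm_command(increments=[[0,-0.006,0,0,0,0],[0,-0.014,0,0,0,0],[0,-0.022,0,0,0,0],[0,-0.03,0,0,0,0],[0,-0.038,0,0,0,0],[0,-0.045,0,0,0,0],[0,-0.05,0,0,0,0],[0,-0.051,0,0,0,0],[0,-0.051,0,0,0,0],[0,-0.051,0,0,0,0]])

```text
time: 27.75
tool_pos: [500.0, 75.3, 286.5]
tcp_rot: [-90.0, 0.0, -14.9]
ft_force: [0.0, 0.8, -0.0]
finger_gap: 50.2
```

```bash
python3 s.py
python3 - <<'E'
from h import *
im=r.snapshot("scene")[:,:,::-1]; cv2.imwrite("pics/d_full.png",im); x,y=275,180
k=6
def px(p): return tuple(((p-[x,y]+.5)*k).astype(int))
cr=cv2.resize(im[y:y+100,x:x+100],None,fx=k,fy=k,interpolation=2); o=cr.copy()
for p in proj("scene",cyl(500.1,75.3,210,246,26)): cv2.circle(o,px(p),1,(0,0,255),-1)
for p in proj("scene",np.vstack([cyl(500.1,75.3,150,150,13.5)])): cv2.circle(o,px(p),1,(0,255,0),-1)
cv2.imwrite("pics/d.png",o[:, :]); 
t=r.snapshot("top")[:,:,::-1]; cv2.imwrite("pics/d_top.png",t)
E
```

```text
{'time': 27.75, 'tool_pos': [499.98, 75.31, 286.5], 'tcp_rot': [-90.01, 0.03, -14.94], 'ft_force': [0.03, 0.85, -0.03], 'wrist_torque': [0.02, 0.01, -0.02], 'finger_gap': 50.23} -72.3
```

View pics/d.png

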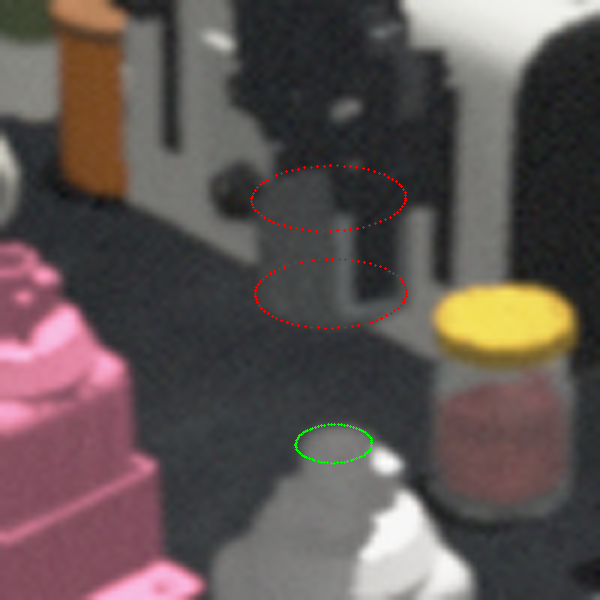

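View pics/d_full.png

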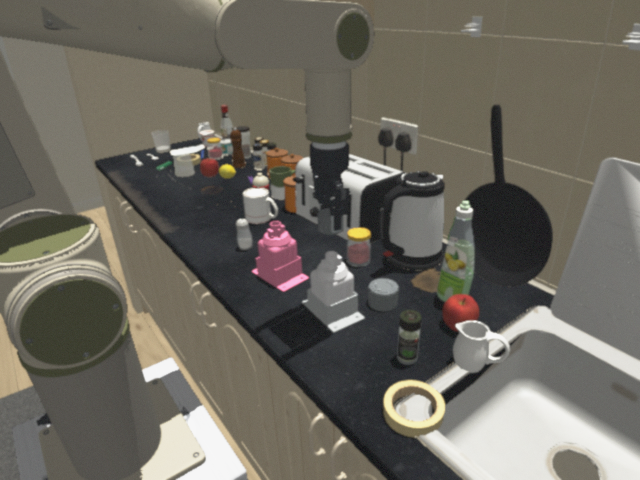

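The cap is off the neck and in the gripper. The mouth is visible at crop (333,443) and its predicted outline fits. The rim's lower edge sits around row 320, against 328 predicted. I'll check this closer.

Run:
```python
from h import *
im=cv2.imread("pics/d_full.png"); x,y=310,200;k=14
cr=cv2.resize(im[y:y+42,x:x+42],None,fx=k,fy=k,interpolation=2)
cr=np.clip(cr.astype(float)*2.2,0,255).astype(np.uint8); o=cr.copy()
for z,c in ((210,(0,0,255)),(213,(0,255,0))):
    for p in proj("scene",cyl(500,75.3,z,z+36,26)): cv2.circle(o,tuple(((p-[x,y]+.5)*k).astype(int)),1,c,-1)
cv2.imwrite("pics/e.png",o)
```

```text
(no output)
```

View pics/e.png

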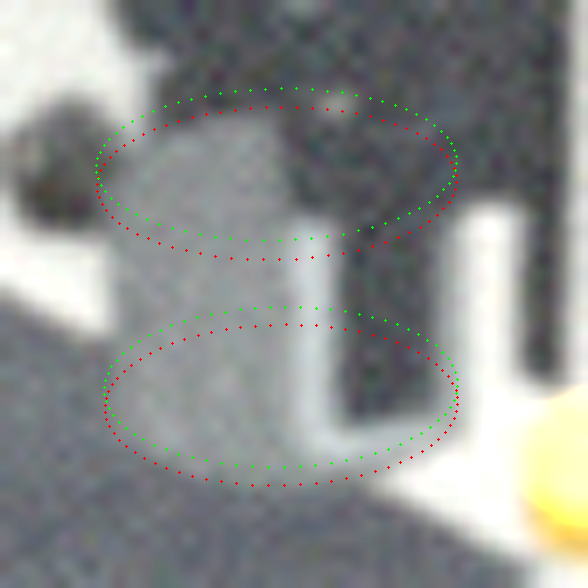

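The enlarged view has the cap upright, rim at z ≈ 210–212 (about 6 cm over the mouth) and centred within about 1 mm. I'll do a last bystander check and hand in.

Run:
```python
from h import *
a=cv2.imread("pics/scene0.png").astype(int); b=cv2.imread("pics/d_full.png").astype(int)
for n,(u,v,w,h) in {"salt":(234,216,20,36),"spice":(394,308,30,60),"jam":(345,228,28,38)}.items():
    f=lambda i:i[v:v+h,u:u+w].astype(np.uint8)
    print(n,cv2.phaseCorrelate(*[cv2.cvtColor(f(i),6).astype(np.float32) for i in (a,b)]))
s=r.sense(); print(s["time"],s["tool_pos"],s["finger_gap"],abs(s["qd"]).max())
r.hand_in()
```

```text
salt ((-0.02422124045132179, -0.20020999440701104), 1.0994404236475626)
spice ((-0.0825826276853654, -0.12346824187950745), 0.9366101088788774)
jam ((-0.024977778184007704, -0.034937720043920706), 0.9745233583450318)
27.85 [499.99881103  75.30722575 286.58465796] 50.31815198537299 0.16906813756510258
the job is handed in; nothing more can be done
```

The cap is off the white bottle and still in the gripper, and I handed the job in at 27.9 s. The hand-in reports no verdict.

- **Opening:** I gripped the smaller cap on the white bottle and pressed it to the hard stop, where the height stopped changing and the force rose to about 17 N. Held down, it turned anticlockwise about 1.35–1.4 rad, until the wrist torque climbed from about 0 to -1.2 N m.
- **Lift:** The first few millimetres dragged, with up to 14 N downward and 13 N sideways. Taking the turning load off the stop and correcting the side offset freed it. It then came straight up.
- **Final position:** The arm is still, with the finger gap at 50.3 mm and about 0 N on the wrist. The cap is upright, with its rim at about 210–212 mm, so 60–62 mm above the mouth. It is centred over the mouth within 1–2 mm by picture and calibration.
- **Bystanders:** The salt shaker, spice jar and jam jar show shifts of at most 0.2 px between the first and last pictures.
- **Disagreement:** The rim looked 1–2 mm higher in the picture than the arm's reading implied, which is within the calibration error.

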